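# Line up the shoe lasts by size

### The arm

A 6-joint arm with a two-finger parallel gripper is mounted at the origin on the work surface. World frame = base frame: x ahead of the robot, y to its left, z up, the work surface at z = 0. Lengths are in mm, angles in degrees, forces in N, time in s.
With the tool pointing down it reaches from about 350 to 725 mm from the base axis. Payload 6 kg.
Tool frame: the origin (TCP) lies at the very end of the fingers, on their centre line; the grasp point (between the pads) lies robot.hold_point_z behind it (robot.hold_point_z is the distance from the TCP to the grasp point, in mm); z points along the fingers, y is the direction in which the jaws open and shut (so a half turn about z gives the same grasp; the last joint's range is limited). The gripper opens to 85 mm and grips with 20 to 120 N. Pads are 22 mm wide; open, the fingers measure 114 mm over their backs; the gripper's body (76 mm by 85 mm) begins 54 mm behind the grasp point. The pads swing forward as they close: fully open they stand 13 mm farther back than shut.
Start: joints at [-47.229, 2.303, 4.859, 0, -92.561, -19.12], TCP at [240.711, -549.574, 231.261] pointing down, gripper open.
Joint ranges: [-146.85, 146.85], [-73.84, 115.35], [-62.03, 85.46], [-188.31, 113.3], [-161.28, -10.13], [-171.36, 171.36]. Speed limits (degrees/s): [147.25, 147.25, 172.46, 180, 180, 180].

### API

Orientations are given as a 3x3 rotation matrix whose columns are the frame's x, y, z axes.
In Python, from workcell import robot, camera gives the robot as it stands. The module is installed in compiled form; this text tells all that it offers.
- The arm moves only by the tool servo_tool, never from a script. Its argument "deltas" is a list of rows, each an object of numbers: "tx", "ty", "tz": the shift along the world's x, y, z in m; "roll": the turn about the world's z in rad. In form: [{"tx": .., "ty": .., "tz": .., "roll": ..}, ...]. A call has 1 to 10 rows; each row is the pose to reach, as a shift and turn from the pose commanded when the call began; what a row does not reach only later rows make up. A row lasts 1/12 s, in which the tool goes at most 41.7 mm and 7.16 degrees, less where a joint would pass 70% of its speed; a pose out of reach is approached as far as the arm can. A call with a gripper value outside its range is refused whole. "grip" is the finger opening in m, from 0 to 0.0854, set as the call begins (left out, the last holds). The fingers move at their own pace and stop on an object; "force" is the grip in N (left out, the last holds). Time passes only in rows, so rows that repeat a pose let the fingers close. It gives the time, the measured TCP pose, the force and the opening at its end, in the units of the state.
- robot.read_state(): the state, without advancing time (a new reading comes with each control period).
- camera(name): name is "scene" or "top" or "wrist"; returns a dict with "pixels" (384x512x3 uint8, red, green, blue), "depth" (384x512 float32, mm along the optical axis (not along the pixel's ray), 0 where there is no reading), "fx", "fy", "cx", "cy" (pixels), "view" (4x4, takes a point from world to camera coordinates). Camera axes: x right, y down, z forward; pixel columns grow to the right and rows downward; lengths in mm; the calibration is good to about 2 mm. The wrist camera is an equidistant fisheye: a pixel r from the principal point sees the ray r / f radians off the axis. A picture is of the moment at which its call begins.
- robot.close_job(): hands the job in, once; it reports no verdict.
The state is a dict: "clock": time; "joint_pos": joint angles; "joint_velocities": joint speeds; "joint_efforts": joint torques, N m; "ee_pos": TCP position; "orientation": TCP orientation; "contact_force": force on the tool from outside, world axes, zero at the start; "moment": the same for the moment, N m; "finger_gap": finger opening in mm.
Only numpy, scipy, OpenCV 4.12 (cv2) and the standard library are available. Lean on these libraries where they do the work, as an engineer would, in place of code of your own. Each camera call takes 0.05 s, during which the arm holds its last target.

### The job

Line the four wooden shoe lasts up by length on the board, one in the middle of each cork pad: the shortest on the pad next to the dark turned knob, then each longer than the one before, with the longest at the far end of the row. Each must stand on its sole, lengthwise along its pad. Do not shift or tip the white mug that stands among them.

Things in the scene. Friction and masses are not known exactly. Their poses are not given: they have to be found in the camera images.
- last_96: The shortest of four loose toddler-size wooden shoe lasts (foot forms): 96 mm long, 36 wide, 53 tall. Origin on the sole at half length; x to the toe, z up. The block over the heel has flat parallel sides 25 mm apart (along y), from x = -40 to 0 mm and z = 24 to 53 mm (flat top): grip it from above at x = -15. Starts standing on the bench, toe roughly away from the robot.
- last_114: The second shortest of four loose toddler-size wooden shoe lasts (foot forms): 114 mm long, 43 wide, 59 tall. Origin on the sole at half length; x to the toe, z up. The block over the heel has flat parallel sides 28 mm apart (along y), from x = -48 to 0 mm and z = 28 to 59 mm (flat top): grip it from above at x = -18. Starts standing on the bench, toe roughly away from the robot.
- last_132: The second longest of four loose toddler-size wooden shoe lasts (foot forms): 132 mm long, 50 wide, 66 tall. Origin on the sole at half length; x to the toe, z up. The block over the heel has flat parallel sides 31 mm apart (along y), from x = -55 to 0 mm and z = 33 to 66 mm (flat top): grip it from above at x = -21. Starts standing on the bench, toe roughly away from the robot.
- last_150: The longest of four loose toddler-size wooden shoe lasts (foot forms): 150 mm long, 57 wide, 72 tall. Origin on the sole at half length; x to the toe, z up. The block over the heel has flat parallel sides 34 mm apart (along y), from x = -63 to 0 mm and z = 38 to 72 mm (flat top): grip it from above at x = -24. Starts standing on the bench, toe roughly away from the robot.
- pad_1: Cork pad 1 of a row of four alike, counted from the robot's left (+y) to its right: 130 (x, lengthwise, away from the robot) x 54 x 3 mm, fixed on a pale board 12 mm thick, about 107 mm from the next. Origin under its centre, on the board's top, 12 mm above the bench; its top is 3 mm above the origin.
- pad_2: Cork pad 2 of a row of four alike, counted from the robot's left (+y) to its right: 130 (x, lengthwise, away from the robot) x 54 x 3 mm, fixed on a pale board 12 mm thick, about 107 mm from the next. Origin under its centre, on the board's top, 12 mm above the bench; its top is 3 mm above the origin.
- pad_3: Cork pad 3 of a row of four alike, counted from the robot's left (+y) to its right: 130 (x, lengthwise, away from the robot) x 54 x 3 mm, fixed on a pale board 12 mm thick, about 107 mm from the next. Origin under its centre, on the board's top, 12 mm above the bench; its top is 3 mm above the origin.
- pad_4: Cork pad 4 of a row of four alike, counted from the robot's left (+y) to its right: 130 (x, lengthwise, away from the robot) x 54 x 3 mm, fixed on a pale board 12 mm thick, about 107 mm from the next. Origin under its centre, on the board's top, 12 mm above the bench; its top is 3 mm above the origin.
- post: Small turned dark-wood knob, 62 mm tall, 34 mm across, fixed upright on the board at one end of the row of pads (either the left or the right end, changing from start to start; the other end has only a flat brass disc). About 100 mm from the centre of the nearest pad. Origin under its centre, on the board's top.
- mug: White enamel mug standing among the lasts, loose, 72 mm across, 75 mm tall, handle on its +y side. Origin under its centre. To be left alone.
Things that resemble listed ones, but are neither listed nor needed, are in the scene too. Leave any red look-alike of the last_150 alone.

How it is judged:
By the outcome, as a careful person would: the job done as asked, in the order asked, and still so for the second after the job is handed in, with the robot touching nothing.
It also fails if it takes over 109 s, if anything falls off the work surface, if the arm or the gripper's body presses on something with over 40 N, if the wrist force passes 120 N, or if a joint passes its speed limit or range.

## Working session

There is one attempt and no reset: what is moved stays moved. The work goes in short steps, Python scripts to look and compute and a tool call to move; the robot and the scene stay as the last step left them, time stands still between calls to the robot, and variables do not carry over. Pictures are saved under pics/ and viewed, and the job is handed in when it is done.

Besides the shell and the picture viewer there is one more tool, called after "Emit:" as name(argument=value, ...), one argument or row to a line, values as JSON. servo_tool: Moves the arm, as the interface text tells. Its arguments: {"type":"object","properties":{"deltas":{"type":"array"},"grip":{"type":"number"},"force":{"type":"number"}},"required":["deltas"]}

```bash
mkdir -p pics; python3 - <<'E'
from workcell import robot,camera
import cv2,numpy as np
s=robot.read_state();print(s['clock'],s['ee_pos'],s['orientation'],s['finger_gap'],robot.hold_point_z)
for n in['scene','top']:
    c=camera(n);cv2.imwrite(f'pics/{n}0.png',c['pixels'][:,:,::-1]);np.savez(f'{n}0.npz',**c)
    print(n,c['fx'],c['fy'],c['cx'],c['cy'],c['view'])
E
```

```text
0.0 [ 240.64867542 -549.26078502  230.26967744] [[-9.15992478e-01 -4.01194584e-01 -8.28925653e-04]
 [-4.01195421e-01  9.15991120e-01  1.58211206e-03]
 [ 1.24553748e-04  1.78176392e-03 -9.99998405e-01]] 85.02910006405367 18.700000000000003
scene 368.1762205577312 368.1762205577312 257.1642966627128 191.34856453731925 [[-7.62649991e-01  6.46637748e-01  1.49871083e-02  3.65572731e+02]
 [ 4.51350983e-01  5.48638174e-01 -7.03760218e-01 -1.78096509e+02]
 [-4.63300422e-01 -5.29958278e-01 -7.10279482e-01  1.22926434e+03]
 [ 0.00000000e+00  0.00000000e+00  0.00000000e+00  1.00000000e+00]]
top 379.2519692305201 379.2519692305201 261.373131208446 192.93253077652565 [[ 1.40355566e-02 -9.99894781e-01  3.66471480e-03 -1.77490739e+01]
 [-9.94056869e-01 -1.43491187e-02 -1.07912207e-01  4.51552507e+02]
 [ 1.07953438e-01 -2.12832702e-03 -9.94153673e-01  9.28235376e+02]
 [ 0.00000000e+00  0.00000000e+00  0.00000000e+00  1.00000000e+00]]
```

View pics/scene0.png

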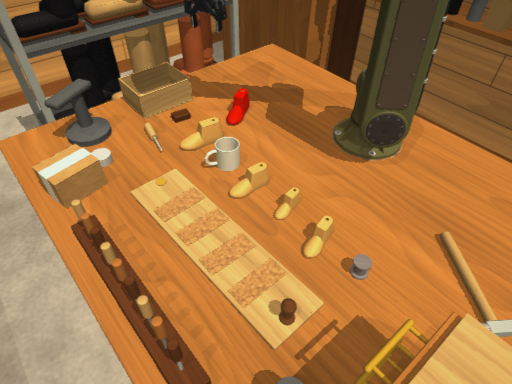

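View pics/top0.png

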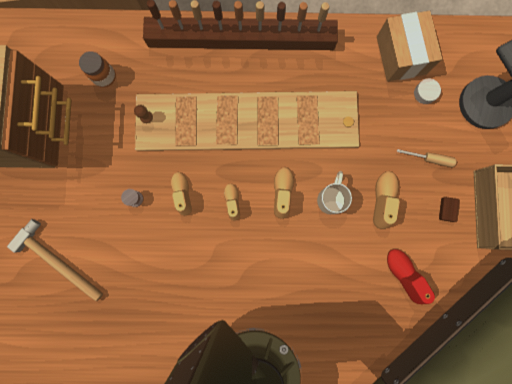

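```bash
cat > h.py <<'E'
import numpy as np,cv2
def world(c):
    d=c['depth'].astype(float);v,u=np.indices(d.shape)
    P=np.stack([(u-c['cx'])/c['fx']*d,(v-c['cy'])/c['fy']*d,d],-1)
    V=c['view'];return (P-V[:3,3])@V[:3,:3]
def plane(c,u,v,z):
    V=c['view'];R=V[:3,:3];o=-R.T@V[:3,3]
    r=np.array([(u-c['cx'])/c['fx'],(v-c['cy'])/c['fy'],1])@R
    return o+r*(z-o[2])/r[2]
def pca(X):
    m=X.mean(0);w,E=np.linalg.eigh(np.cov((X-m).T));a=E[:,1]; a=a*np.sign(a[0])
    return m,a,np.degrees(np.arctan2(a[1],a[0]))
E
cat > meas.py <<'E'
from h import *
c=dict(np.load('top0.npz'));W=world(c);img=c['pixels'];z=W[...,2]
print('bench z',np.median(z[230:300,120:350]))
boxes={'A':(160,165,200,220),'B':(218,178,246,222),'C':(266,160,302,220),'D':(368,165,406,232)}
hsv=cv2.cvtColor(img,cv2.COLOR_RGB2HSV)
for k,(x0,y0,x1,y1) in boxes.items():
    m=np.zeros(z.shape,bool);m[y0:y1,x0:x1]=True
    m&=z>6
    P=W[m];top=np.percentile(P[:,2],95)
    T=P[P[:,2]>top-4]
    mm,a,ang=pca(P[:,:2]);s=(P[:,:2]-mm)@a
    tm,ta,tang=pca(T[:,:2]);t=(T[:,:2]-tm)@ta;n=(T[:,:2]-tm)@[-ta[1],ta[0]]
    mid=mm+a*(s.min()+s.max())/2
    r=cv2.minAreaRect(T[:,:2].astype(np.float32))
    print(k,'npx',m.sum(),'toplvl',top.round(1),'len',np.ptp(s).round(1),'mid',mid.round(1),'ang',ang.round(1),'| top ctr',tm.round(1),r[0],r[1],'ang',tang.round(1),np.ptp(t).round(1),np.ptp(n).round(1))
for i,(x0,x1) in enumerate([(170,203),(211,244),(251,285),(292,325)]):
    sub=hsv[90:152,x0:x1];
    m=np.zeros(z.shape,np.uint8);m[90:152,x0:x1]=1
    m=(m&(hsv[...,1]>0)).astype(np.uint8)
    lab=cv2.cvtColor(img,cv2.COLOR_RGB2LAB)[...,1].astype(int)
    mk=((cv2.GaussianBlur(lab.astype(np.float32),(0,0),1.2)>137)&(m>0)).astype(np.uint8)
    cs,_=cv2.findContours(mk,0,2);q=max(cs,key=cv2.contourArea)
    X=np.array([plane(c,u,v,15)[:2] for u,v in q[:,0]],np.float32)
    print('pad',i+1,cv2.minAreaRect(X),lab[90:152,x0:x1].min(),lab[90:152,x0:x1].max())
m=np.zeros(z.shape,bool);m[90:125,130:155]=True;m&=z>55
print('post',W[m].mean(0))
m=np.zeros(z.shape,bool);m[170:225,315:355]=True;m&=z>65
P=W[m];print('mug',P.min(0),P.max(0))
E
python3 meas.py; python3 -c "
import cv2
i=cv2.imread('pics/top0.png')[85:235,120:420];cv2.imwrite('pics/crop0.png',cv2.resize(i,None,fx=2.6,fy=2.6,interpolation=2))"
```

```text
bench z 0.11922436028399007
A npx 654 toplvl 60.9 len 234.4 mid [396.2 163. ] ang 25.6 | top ctr [426.7 183.2] (384.06890869140625, 104.19007873535156) (233.23069763183594, 45.392539978027344) ang 64.5 233.8 46.2
B npx 432 toplvl 54.7 len 148.8 mid [406.6  53.3] ang 18.2 | top ctr [409.7  56.7] (384.2203369140625, 37.47043991088867) (112.34587860107422, 33.34919357299805) ang 42.9 113.3 35.2
C npx 803 toplvl 67.2 len 177.0 mid [432.5 -61.3] ang -5.9 | top ctr [428.6 -63. ] (399.10784912109375, -51.0283203125) (39.41950988769531, 124.46797943115234) ang -17.6 122.2 45.6
D npx 1210 toplvl 73.6 len 321.7 mid [ 368.2 -269.4] ang -33.8 | top ctr [ 409.5 -309. ] (369.28216552734375, -180.78109741210938) (63.0194091796875, 339.5910339355469) ang -77.4 340.2 63.9
pad 1 ((639.2817993164062, 186.81259155273438), (163.5653076171875, 83.51850891113281), 1.771535873413086) 126 150
pad 2 ((640.8906860351562, 80.70558166503906), (162.63922119140625, 83.5964584350586), 1.103695034980774) 129 150
pad 3 ((642.2496337890625, -24.582672119140625), (130.4293670654297, 85.53108978271484), 0.8542147874832153) 127 150
pad 4 ((646.4813232421875, -129.81558227539062), (130.9651336669922, 83.555908203125), 0.3047688901424408) 128 150
post [635.31810279 277.52826539 100.71136016]
mug [ 348.91178841 -224.91202044   65.00608475] [488.74459408  -9.29223744 971.60168142]
```

View pics/crop0.png

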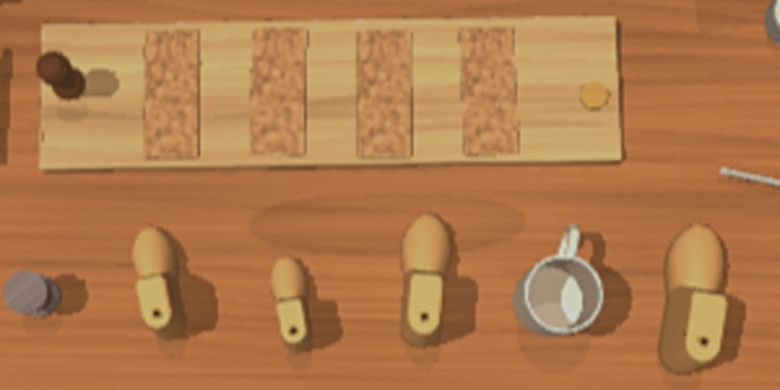

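```bash
cat > meas.py <<'E'
from h import *
import sys
def lasts(f,boxes):
    c=dict(np.load(f));W=world(c);z=W[...,2].copy();z[c['depth']<=0]=-1;z[z>100]=-1
    for k,(x0,y0,x1,y1) in boxes.items():
        m=np.zeros(z.shape,np.uint8);m[y0:y1,x0:x1]=1
        m=(m&(z>5)).astype(np.uint8)
        n,L,st,_=cv2.connectedComponentsWithStats(m);i=1+np.argmax(st[1:,4]);m=L==i
        P=W[m];top=np.percentile(P[:,2],90)
        t=m&(np.abs(z-top)<3);T=W[t]
        # level rays on top plane: area rect
        r=cv2.minAreaRect(T[:,:2].astype(np.float32))
        mm,a,ang=pca(P[:,:2]);s=(P[:,:2]-mm)@a
        tm,ta,tang=pca(T[:,:2])
        ext=(T[:,:2]-tm)@ta
        print(k,'z',top.round(1),'len',np.ptp(s).round(1),'mid',(mm+a*(s.min()+s.max())/2).round(1),'ang',ang.round(1),'| top mean',tm.round(1),'ang',tang.round(1),np.round(ext.min(),1),np.round(ext.max(),1),'rect',np.round(r[0],1),np.round(r[1],1),round(r[2],1))
    return c,W,z
if __name__=='__main__':
    c,W,z=lasts('top0.npz',{'A':(160,165,200,220),'B':(218,178,246,222),'C':(266,160,302,220),'D':(368,165,406,232)})
    lab=cv2.cvtColor(c['pixels'],cv2.COLOR_RGB2LAB)[...,1].astype(np.float32)
    mk=(cv2.GaussianBlur(lab,(0,0),1)>138)
    for i,(x0,x1) in enumerate([(172,201),(213,242),(253,283),(294,323)]):
        sub=mk[94:149,x0:x1]
        b=cv2.morphologyEx(sub.astype(np.uint8),cv2.MORPH_CLOSE,np.ones((5,5)));b=cv2.morphologyEx(b,cv2.MORPH_OPEN,np.ones((5,5)))
        cs,_=cv2.findContours(b,0,2);q=max(cs,key=cv2.contourArea)[:,0]+[x0,94]
        X=np.array([plane(c,u,v,15)[:2] for u,v in q],np.float32)
        print('pad',i+1,cv2.minAreaRect(X),q.min(0),q.max(0))
    m=np.zeros(z.shape,bool);m[95:125,130:155]=True;m&=(z>50)
    print('post',np.median(W[m],0))
    m=np.zeros(z.shape,bool);m[170:225,315:355]=True;m&=z>60
    P=W[m];print('mug',P.min(0),P.max(0))
E
python3 meas.py
```

```text
A z 60.3 len 112.0 mid [451.2 189.5] ang 15.8 | top mean [428.4 187.4] ang 15.1 -25.0 22.2 rect [427.2 186.7] [47.3 27.9] 16.0
B z 53.6 len 94.9 mid [432.1  62.2] ang 11.8 | top mean [412.4  60. ] ang 7.8 -21.4 19.6 rect [411.3  59.7] [40.8 24.7] 10.2
C z 66.4 len 128.8 mid [456.4 -64. ] ang -4.7 | top mean [429.8 -63.9] ang -4.0 -28.1 27.1 rect [429.3 -63.5] [31.  55.1] 85.8
D z 72.5 len 148.2 mid [ 442.6 -318.7] ang -11.5 | top mean [ 411.7 -319.7] ang -8.9 -32.8 30.5 rect [ 410.6 -319.4] [34.9 63.3] 80.9
pad 1 ((637.8753051757812, 186.3717041015625), (144.39813232421875, 72.37435150146484), 1.8040778636932373) [172  94] [200 148]
pad 2 ((643.34814453125, 80.2896957397461), (135.7777557373047, 72.5574722290039), 0.8839790225028992) [213  94] [241 145]
pad 3 ((641.0188598632812, -24.588184356689453), (143.69671630859375, 75.14808654785156), 0.8524850010871887) [253  94] [282 148]
pad 4 ((642.5980834960938, -129.5630645751953), (144.21371459960938, 72.64038848876953), 0.2721463143825531) [294  94] [322 148]
post [645.09946393 287.60791707  70.61476169]
mug [ 403.38162553 -224.91202044   60.37886537] [ 499.31711606 -153.86592811   78.71448705]
```

```bash
cat > pads.py <<'E'
from h import *
c=dict(np.load('top0.npz'));img=c['pixels'].astype(np.float32)
lab=cv2.cvtColor(c['pixels'],cv2.COLOR_RGB2LAB).astype(np.float32)
L=lab[...,1]
def edges(p,n=None):
    # half-level crossings
    p=cv2.GaussianBlur(p.reshape(1,-1),(0,0),.8)[0]
    lo,hi=np.percentile(p,15),np.percentile(p,75);t=(lo+hi)/2
    return [i+(t-p[i])/(p[i+1]-p[i]) for i in range(len(p)-1) if (p[i]-t)*(p[i+1]-t)<0]
for rows in [(100,115),(115,130),(130,144)]:
    print(rows,np.round(np.array(edges(L[rows[0]:rows[1],160:335].mean(0)))+160,2))
for cols in [(179,194),(220,235),(260,275),(301,315)]:
    print(cols,np.round(np.array(edges(L[86:160,cols[0]:cols[1]].mean(1)))+86,2), np.round(L[88:104,cols[0]:cols[1]].mean(1),0),np.round(L[138:156,cols[0]:cols[1]].mean(1),0))
E
python3 pads.py
```

```text
(100, 115) [175.34 196.02 216.49 237.07 257.09 277.36 296.78 317.07]
(115, 130) [175.41 195.6  216.2  236.36 257.28 277.45 297.63 317.75]
(130, 144) [174.59 195.72 215.35 235.97 256.83 277.54 297.89 318.51]
(179, 194) [ 92.98  98.77 101.89 102.06 115.38 120.26 130.5  132.83 136.03 139.61
 142.66 150.  ] [148. 148. 148. 149. 149. 143. 137. 136. 138. 142. 143. 143. 143. 143.
 143. 143.] [142. 143. 144. 144. 143. 143. 143. 140. 138. 136. 136. 137. 144. 148.
 148. 149. 148. 148.]
(220, 235) [ 92.13  97.21 112.09 114.74 130.36 131.2  135.14 138.14 141.75 149.68] [149. 149. 149. 149. 145. 136. 133. 137. 142. 143. 143. 143. 144. 144.
 144. 144.] [143. 144. 144. 143. 143. 142. 139. 138. 137. 137. 136. 138. 146. 148.
 149. 149. 149. 149.]
(260, 275) [ 91.38  97.97 136.16 139.12 142.43 148.92] [149. 149. 149. 148. 137. 133. 133. 134. 138. 143. 143. 143. 143. 143.
 143. 143.] [142. 143. 144. 144. 143. 143. 140. 137. 134. 136. 137. 144. 147. 149.
 149. 149. 149. 149.]
(301, 315) [ 90.91  97.18 113.7  119.47 129.31 132.44 133.93 138.74 141.05 148.01] [147. 147. 149. 144. 136. 133. 133. 137. 143. 143. 144. 143. 143. 143.
 144. 144.] [142. 144. 144. 143. 143. 142. 138. 132. 135. 136. 144. 148. 149. 149.
 149. 149. 149. 149.]
```

```bash
cat >> pads.py <<'E'
print('---')
cross=lambda p,i0,t=139.5,up=True:next(i+(t-p[i])/(p[i+1]-p[i]) for i in range(i0,i0+20) if (p[i]<=t<p[i+1] if up else p[i]>t>=p[i+1]))
E_={0:[],1:[],2:[],3:[]}
for k,(a,b) in enumerate([(176,195),(217,235),(258,276),(299,316)]):
    out=[]
    for cols in [(a,(a+b)//2),((a+b)//2,b)]:
        p=L[:,cols[0]:cols[1]].mean(1)
        t0=cross(p,92);
        p2=p[::-1]; b0=383-cross(p2,383-149)
        uc=(cols[0]+cols[1]-1)/2
        T=plane(c,uc,t0,15);B=plane(c,uc,b0,15);out.append((T[:2]+B[:2])/2); ln=T[0]-B[0]
    W=[]
    for rows in [(99,110),(110,121),(121,132),(132,143)]:
        p=L[rows[0]:rows[1]].mean(0);t0=cross(p,a-7);b0=511-cross(p[::-1],511-(b+6))
        vc=(rows[0]+rows[1]-1)/2;A=plane(c,t0,vc,15);B=plane(c,b0,vc,15);W.append([*(A+B)[:2]/2,A[1]-B[1]])
    W=np.array(W);f=np.polyfit(W[:,0],W[:,1],1)
    x=np.mean(out,0)[0]
    print('pad',k+1,'x',round(x,1),'y',round(np.polyval(f,x),1),'ang',round(np.degrees(np.arctan(f[0])),2),'len',round(ln,1),'w',W[:,2].round(1))
# board edges
for nm,cols in [('board',range(165,335,6))]:
    pts=[];pt=[]
    for u in cols:
        p=L[:,u-2:u+3].mean(1);e=np.argmax(p[84:100]<144.5)+84;e=e-1+(p[e-1]-144.5)/(p[e-1]-p[e]);pts.append(plane(c,u,e,12)[:2])
        
    pts=np.array(pts);g=np.polyfit(pts[:,1],pts[:,0],1);print('far edge slope deg',np.degrees(np.arctan(-g[0])))
E
python3 pads.py|sed -n '/---/,$p'
```

```text
---
pad 1 x 638.0 y 187.9 ang 1.23 len 130.4 w [52.8 51.9 53.2 53. ]
pad 2 x 642.6 y 82.4 ang -0.83 len 128.8 w [52.9 51.9 54.4 51.7]
pad 3 x 642.9 y -23.9 ang 0.66 len 127.7 w [51.9 51.7 53.6 52.5]
pad 4 x 646.3 y -128.2 ang 2.55 len 128.4 w [52.2 51.9 51.9 52.6]
far edge slope deg 1.821066971424671
```

Candidates in the top image: lasts at A (180,193), B (232,201), C (284,192) and D (387,200), plus the red look-alike at (410,277), which I exclude. The crop and the measured lengths of 112, 95, 129 and 148 mm give A=114, B=96, C=132 and D=150. The knob at (143,113) is on the +y side, so pad 1 takes the shortest. I start with D, going to pad 4.

Emit:
servo_tool(
  deltas=[
    {"tx": 0.0178,"ty": 0.0229,"tz": -0.005,"roll": -0.05},
    {"tx": 0.042,"ty": 0.053,"tz": -0.015,"roll": -0.13},
    {"tx": 0.066,"ty": 0.084,"tz": -0.026,"roll": -0.22},
    {"tx": 0.09,"ty": 0.115,"tz": -0.036,"roll": -0.3},
    {"tx": 0.114,"ty": 0.146,"tz": -0.046,"roll": -0.38},
    {"tx": 0.138,"ty": 0.177,"tz": -0.056,"roll": -0.46},
    {"tx": 0.16,"ty": 0.206,"tz": -0.066,"roll": -0.53},
    {"tx": 0.1778,"ty": 0.2285,"tz": -0.07,"roll": -0.574},
    {"tx": 0.1778,"ty": 0.2285,"tz": -0.07,"roll": -0.574},
    {"tx": 0.1778,"ty": 0.2285,"tz": -0.07,"roll": -0.574},
  ],
  grip=0.085,
  force=40,
)

```text
clock: 0.93
ee_pos: [419.0, -319.7, 160.5]
orientation: [[-0.988, 0.157, -0.001], [0.157, 0.988, 0.001], [0.001, 0.0, -1.0]]
contact_force: [-0.1, -0.6, 1.0]
finger_gap: 84.9
```

```bash
cat > look.py <<'E'
from workcell import robot,camera
import cv2,numpy as np,sys
s=robot.read_state();R=s['orientation']
print(round(s['clock'],2),np.round(s['ee_pos'],1),'phi',round(np.degrees(np.arctan2(R[1,1],R[0,1]))-90,2),'gap',round(s['finger_gap'],1),'F',np.round(s['contact_force'],1))
for n in sys.argv[2:]:
    c=camera(n);np.savez(f'{n}{sys.argv[1]}.npz',**c);cv2.imwrite(f'pics/{n}{sys.argv[1]}.png',c['pixels'][:,:,::-1])
E
python3 look.py 1 wrist
```

```text
0.93 [ 419.  -319.7  160.5] phi -9.06 gap 84.9 F [-0.1 -0.6  1. ]
```

View pics/wrist1.png

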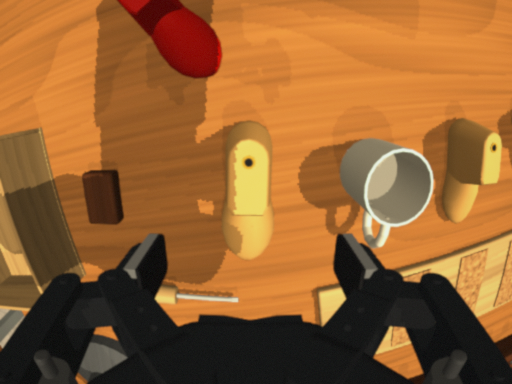

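The wrist view shows last_150 at (250,185), lined up with the jaws. The mug at (388,185) is clear of the fingers. I descend.

Emit:
servo_tool(
  deltas=[
    {"tx": -0.0005,"ty": -0.001,"tz": -0.02,"roll": 0},
    {"tx": -0.0005,"ty": -0.001,"tz": -0.05,"roll": 0},
    {"tx": -0.0005,"ty": -0.001,"tz": -0.08,"roll": 0},
    {"tx": -0.0005,"ty": -0.001,"tz": -0.105,"roll": 0},
    {"tx": -0.0005,"ty": -0.001,"tz": -0.12,"roll": 0},
    {"tx": -0.0005,"ty": -0.001,"tz": -0.12,"roll": 0},
    {"tx": -0.0005,"ty": -0.001,"tz": -0.12,"roll": 0},
  ],
)

```text
clock: 1.57
ee_pos: [417.1, -323.0, 41.2]
orientation: [[-0.987, 0.162, -0.001], [0.162, 0.987, -0.0], [0.001, -0.0, -1.0]]
contact_force: [0.6, -0.2, 1.1]
finger_gap: 85.1
```

Emit:
servo_tool(
  deltas=[
    {"tx": 0},
    {"tx": 0},
    {"tx": 0},
    {"tx": 0},
    {"tx": 0},
    {"tx": 0},
    {"tx": 0},
    {"tx": 0},
  ],
  grip=0.015,
  force=40,
)

```text
invalid input at $.deltas[0]: expected keys tx, ty, tz, roll
```

Emit:
servo_tool(
  deltas=[
    {"tx": 0,"ty": 0,"tz": 0,"roll": 0},
    {"tx": 0,"ty": 0,"tz": 0,"roll": 0},
    {"tx": 0,"ty": 0,"tz": 0,"roll": 0},
    {"tx": 0,"ty": 0,"tz": 0,"roll": 0},
    {"tx": 0,"ty": 0,"tz": 0,"roll": 0},
    {"tx": 0,"ty": 0,"tz": 0,"roll": 0},
    {"tx": 0,"ty": 0,"tz": 0,"roll": 0},
    {"tx": 0,"ty": 0,"tz": 0,"roll": 0},
  ],
  grip=0.015,
  force=40,
)

```text
clock: 2.23
ee_pos: [418.5, -322.3, 42.3]
orientation: [[-0.987, 0.16, 0.001], [0.16, 0.987, -0.001], [-0.001, -0.001, -1.0]]
contact_force: [-0.8, 2.0, 5.1]
finger_gap: 33.6
```

```bash
python3 look.py 2 top; python3 - <<'E'
from meas import *
lasts('top2.npz',{'D':(368,165,406,232)})
E
```

```text
2.23 [ 418.5 -322.3   42.3] phi -9.22 gap 33.6 F [-0.8  2.   5.1]
D z 74.2 len 69.4 mid [ 395.9 -306.5] ang 28.1 | top mean [ 395.5 -316.1] ang 35.9 -17.1 32.9 rect [ 396.9 -310.3] [47.5 31.3] 72.3
```

Emit:
servo_tool(
  deltas=[
    {"tx": 0,"ty": 0,"tz": 0.01,"roll": 0},
    {"tx": 0,"ty": 0,"tz": 0.03,"roll": 0},
    {"tx": 0,"ty": 0,"tz": 0.06,"roll": 0},
    {"tx": 0,"ty": 0,"tz": 0.09,"roll": 0},
    {"tx": 0,"ty": 0,"tz": 0.11,"roll": 0},
    {"tx": 0,"ty": 0,"tz": 0.12,"roll": 0},
    {"tx": 0,"ty": 0,"tz": 0.12,"roll": 0},
  ],
)

```text
clock: 2.87
ee_pos: [418.7, -322.4, 163.4]
orientation: [[-0.987, 0.16, 0.003], [0.16, 0.987, -0.001], [-0.003, -0.001, -1.0]]
contact_force: [0.2, 0.5, -2.6]
finger_gap: 33.1
```

```bash
python3 look.py 3 wrist top scene
```

```text
2.87 [ 418.7 -322.4  163.4] phi -9.23 gap 33.1 F [ 0.2  0.5 -2.6]
```

View pics/scene3.png

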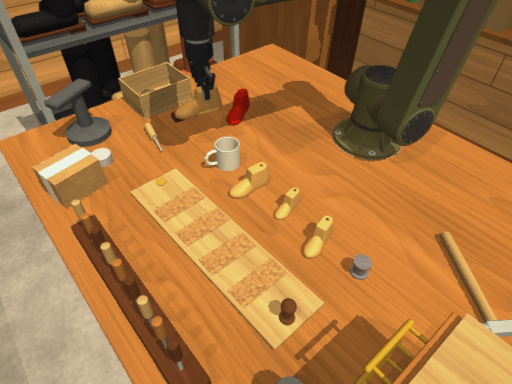

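View pics/top3.png

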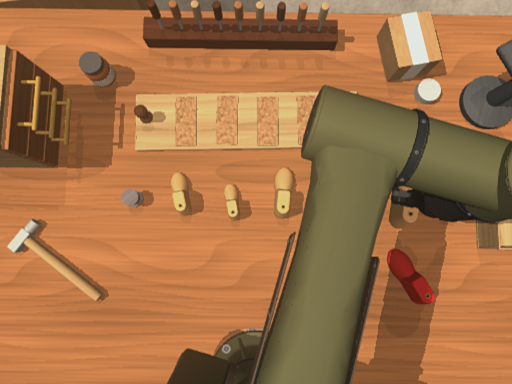

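```bash
cat > sp.py <<'E'
from h import *
for f in ['scene0.npz','scene3.npz','top0.npz']:
    c=dict(np.load(f));a=cv2.cvtColor(c['pixels'],cv2.COLOR_RGB2LAB)[...,1].astype(np.float32)
    # rectify z=15 plane to metric map 0.5mm/px
    xs=np.arange(540,740,1.);ys=np.arange(260,-200,-1.)
    X,Y=np.meshgrid(xs,ys,indexing='ij');P=np.stack([X,Y,np.full_like(X,15)],-1)
    Q=P@c['view'][:3,:3].T+c['view'][:3,3]
    U=(Q[...,0]/Q[...,2]*c['fx']+c['cx']).astype(np.float32);V=(Q[...,1]/Q[...,2]*c['fy']+c['cy']).astype(np.float32)
    A=cv2.remap(a,U,V,cv2.INTER_LINEAR)
    rect=cv2.remap(c['pixels'],U,V,1);cv2.imwrite('pics/rect_%s.png'%f[:-4],rect[::-1,:,::-1])
    m=((cv2.GaussianBlur(A,(0,0),2)>139.5)).astype(np.uint8)
    m[(X>716)|(X<568)]=0
    m=cv2.morphologyEx(m,cv2.MORPH_CLOSE,np.ones((9,9)));m=cv2.morphologyEx(m,cv2.MORPH_OPEN,np.ones((25,25)))
    cs,_=cv2.findContours(m,0,2)
    for q in sorted(cs,key=lambda q:q[:,0,0].mean()):
        if cv2.contourArea(q)<2500: continue
        q2=np.stack([xs[q[:,0,1]],ys[q[:,0,0]]],-1).astype(np.float32);r=cv2.minAreaRect(q2);print(f,np.round(r[0],1),np.round(r[1],1),round(r[2],2))
E
python3 sp.py
```

```text
scene0.npz [636. 186.] [ 60. 134.] 90.0
scene0.npz [637.   81.5] [ 57. 138.] 90.0
scene0.npz [637. -25.] [ 58. 138.] 90.0
scene0.npz [ 639.5 -129.5] [ 59. 143.] 90.0
scene3.npz [636. 186.] [ 58. 132.] 90.0
scene3.npz [637.   81.5] [ 57. 138.] 90.0
scene3.npz [637.  -24.5] [138.  57.] 0.0
scene3.npz [ 638.9 -129.4] [142.9  57.5] 1.12
top0.npz [644.5 187.5] [ 55. 143.] 90.0
top0.npz [647.5  83.5] [ 55. 137.] 90.0
top0.npz [643.  -24.5] [ 53. 126.] 90.0
top0.npz [ 646.5 -128.9] [128.1  52.5] 1.79
```

View pics/rect_scene0.png

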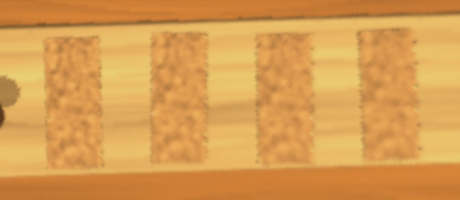

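Emit:
servo_tool(
  deltas=[
    {"tx": 0.012,"ty": 0.012,"tz": 0,"roll": 0.01},
    {"tx": 0.035,"ty": 0.033,"tz": 0,"roll": 0.03},
    {"tx": 0.06,"ty": 0.057,"tz": 0,"roll": 0.055},
    {"tx": 0.085,"ty": 0.081,"tz": 0,"roll": 0.08},
    {"tx": 0.11,"ty": 0.105,"tz": 0,"roll": 0.105},
    {"tx": 0.136,"ty": 0.129,"tz": 0,"roll": 0.13},
    {"tx": 0.162,"ty": 0.153,"tz": 0,"roll": 0.155},
    {"tx": 0.184,"ty": 0.175,"tz": 0,"roll": 0.175},
    {"tx": 0.198,"ty": 0.188,"tz": 0,"roll": 0.187},
    {"tx": 0.2034,"ty": 0.193,"tz": 0,"roll": 0.187},
  ],
)

```text
clock: 3.85
ee_pos: [622.0, -126.6, 157.6]
orientation: [[-1.0, -0.029, -0.005], [-0.029, 1.0, 0.001], [0.005, 0.001, -1.0]]
contact_force: [-1.1, -0.7, -3.6]
finger_gap: 32.9
```

Emit:
servo_tool(
  deltas=[
    {"tx": 0,"ty": 0,"tz": -0.02,"roll": 0},
    {"tx": 0,"ty": 0,"tz": -0.05,"roll": 0},
    {"tx": 0,"ty": 0,"tz": -0.08,"roll": 0},
    {"tx": 0,"ty": 0,"tz": -0.08,"roll": 0},
    {"tx": 0,"ty": 0,"tz": -0.08,"roll": 0},
    {"tx": 0,"ty": 0,"tz": -0.08,"roll": 0},
  ],
)

```text
clock: 4.35
ee_pos: [621.8, -129.7, 82.7]
orientation: [[-1.0, -0.026, 0.001], [-0.026, 1.0, -0.001], [-0.001, -0.001, -1.0]]
contact_force: [-0.3, -0.4, -2.0]
finger_gap: 33.1
```

```bash
python3 look.py 4 wrist top
```

```text
4.35 [ 621.8 -129.7   82.7] phi 1.47 gap 33.1 F [-0.3 -0.4 -2. ]
```

View pics/wrist4.png

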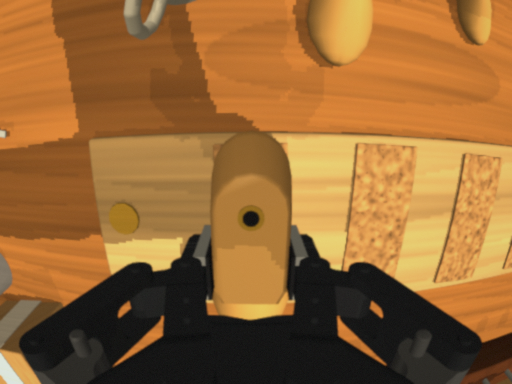

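The wrist view shows last_150 held at (250,220) directly over pad 4, between the brass disc at (124,217) and pad 3 at (380,200). I lower it.

Emit:
servo_tool(
  deltas=[
    {"tx": 0,"ty": 0,"tz": -0.01,"roll": 0},
    {"tx": 0,"ty": 0,"tz": -0.018,"roll": 0},
    {"tx": 0,"ty": 0,"tz": -0.022,"roll": 0},
    {"tx": 0,"ty": 0,"tz": -0.024,"roll": 0},
    {"tx": 0,"ty": 0,"tz": -0.025,"roll": 0},
    {"tx": 0,"ty": 0,"tz": -0.025,"roll": 0},
    {"tx": 0,"ty": 0,"tz": -0.025,"roll": 0},
  ],
)

```text
clock: 5.03
ee_pos: [621.5, -129.2, 57.2]
orientation: [[-1.0, -0.026, 0.001], [-0.026, 1.0, -0.0], [-0.001, -0.0, -1.0]]
contact_force: [-4.4, 0.7, 4.7]
finger_gap: 33.4
```

Emit:
servo_tool(
  deltas=[
    {"tx": 0,"ty": 0,"tz": 0,"roll": 0},
    {"tx": 0,"ty": 0,"tz": 0,"roll": 0},
    {"tx": 0,"ty": 0,"tz": 0,"roll": 0},
    {"tx": 0,"ty": 0,"tz": 0,"roll": 0},
    {"tx": 0,"ty": 0,"tz": 0,"roll": 0},
  ],
  grip=0.065,
)

```text
clock: 5.45
ee_pos: [621.5, -129.1, 56.1]
orientation: [[-1.0, -0.026, -0.0], [-0.026, 1.0, 0.0], [0.0, 0.0, -1.0]]
contact_force: [-0.2, -0.4, -0.1]
finger_gap: 64.8
```

Emit:
servo_tool(
  deltas=[
    {"tx": 0,"ty": 0,"tz": 0.02,"roll": 0},
    {"tx": 0,"ty": 0,"tz": 0.05,"roll": 0},
    {"tx": 0,"ty": 0,"tz": 0.08,"roll": 0},
    {"tx": -0.02,"ty": 0.007,"tz": 0.105,"roll": -0.01},
    {"tx": -0.055,"ty": 0.019,"tz": 0.105,"roll": -0.03},
    {"tx": -0.09,"ty": 0.032,"tz": 0.105,"roll": -0.05},
    {"tx": -0.125,"ty": 0.045,"tz": 0.105,"roll": -0.07},
    {"tx": -0.16,"ty": 0.057,"tz": 0.105,"roll": -0.09},
    {"tx": -0.1854,"ty": 0.0649,"tz": 0.105,"roll": -0.101},
    {"tx": -0.1854,"ty": 0.0649,"tz": 0.105,"roll": -0.101},
  ],
  grip=0.085,
)

```text
clock: 6.28
ee_pos: [433.6, -63.3, 162.5]
orientation: [[-0.997, 0.074, 0.004], [0.074, 0.997, 0.002], [-0.003, 0.002, -1.0]]
contact_force: [1.0, 0.0, 0.5]
finger_gap: 85.0
```

```bash
python3 look.py 5 wrist top
```

```text
6.28 [433.6 -63.3 162.5] phi -4.25 gap 85.0 F [1.  0.  0.5]
```

View pics/wrist5.png

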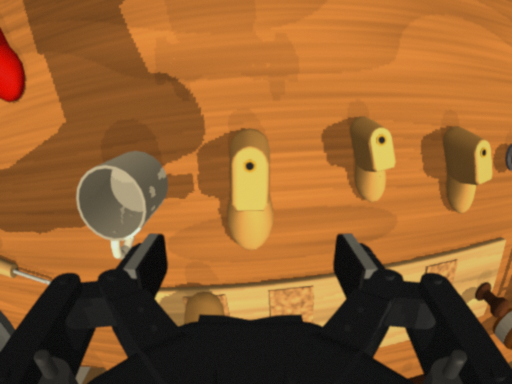

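View pics/top5.png

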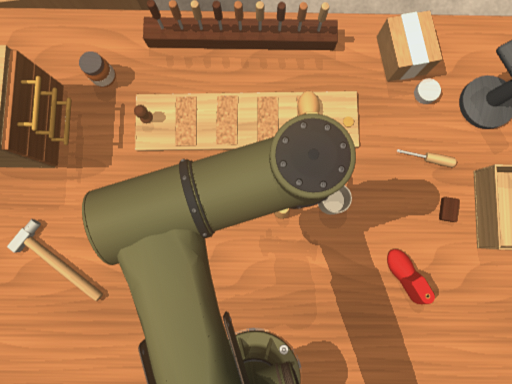

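The wrist view shows last_132 centred at (250,185). The mug at (120,200) is outside the left finger at (148,262). I descend and grip.

Emit:
servo_tool(
  deltas=[
    {"tx": 0.0005,"ty": 0,"tz": -0.02,"roll": 0},
    {"tx": 0.0005,"ty": 0,"tz": -0.05,"roll": 0},
    {"tx": 0.0005,"ty": 0,"tz": -0.08,"roll": 0},
    {"tx": 0.0005,"ty": 0,"tz": -0.11,"roll": 0},
    {"tx": 0.0005,"ty": 0,"tz": -0.125,"roll": 0},
    {"tx": 0.0005,"ty": 0,"tz": -0.126,"roll": 0},
    {"tx": 0.0005,"ty": 0,"tz": -0.126,"roll": 0},
  ],
)

```text
clock: 6.97
ee_pos: [436.5, -64.7, 34.7]
orientation: [[-0.997, 0.076, -0.002], [0.076, 0.997, -0.001], [0.002, -0.001, -1.0]]
contact_force: [0.2, -0.5, 0.3]
finger_gap: 85.1
```

Emit:
servo_tool(
  deltas=[
    {"tx": 0,"ty": 0,"tz": 0,"roll": 0},
    {"tx": 0,"ty": 0,"tz": 0,"roll": 0},
    {"tx": 0,"ty": 0,"tz": 0,"roll": 0},
    {"tx": 0,"ty": 0,"tz": 0,"roll": 0},
    {"tx": 0,"ty": 0,"tz": 0,"roll": 0},
    {"tx": 0,"ty": 0,"tz": 0,"roll": 0},
    {"tx": 0,"ty": 0,"tz": 0,"roll": 0},
    {"tx": 0,"ty": 0,"tz": 0,"roll": 0},
  ],
  grip=0.015,
)

```text
clock: 7.63
ee_pos: [437.1, -64.0, 36.2]
orientation: [[-0.997, 0.075, 0.002], [0.075, 0.997, 0.0], [-0.002, 0.0, -1.0]]
contact_force: [-0.1, 2.0, 5.8]
finger_gap: 30.3
```

Emit:
servo_tool(
  deltas=[
    {"tx": 0,"ty": 0,"tz": 0.01,"roll": 0},
    {"tx": 0,"ty": 0,"tz": 0.035,"roll": 0},
    {"tx": 0,"ty": 0,"tz": 0.065,"roll": 0},
    {"tx": 0.015,"ty": 0.003,"tz": 0.085,"roll": 0.01},
    {"tx": 0.045,"ty": 0.01,"tz": 0.085,"roll": 0.03},
    {"tx": 0.08,"ty": 0.017,"tz": 0.085,"roll": 0.05},
    {"tx": 0.115,"ty": 0.025,"tz": 0.085,"roll": 0.07},
    {"tx": 0.15,"ty": 0.032,"tz": 0.085,"roll": 0.09},
    {"tx": 0.175,"ty": 0.037,"tz": 0.08,"roll": 0.101},
    {"tx": 0.1862,"ty": 0.0395,"tz": 0.07,"roll": 0.101},
  ],
)

```text
clock: 8.47
ee_pos: [625.0, -24.2, 104.5]
orientation: [[-1.0, -0.026, -0.001], [-0.026, 1.0, -0.0], [0.001, -0.0, -1.0]]
contact_force: [-1.6, 0.3, -1.5]
finger_gap: 30.6
```

Emit:
servo_tool(
  deltas=[
    {"tx": 0,"ty": 0,"tz": -0.015,"roll": 0},
    {"tx": 0,"ty": 0,"tz": -0.03,"roll": 0},
    {"tx": 0,"ty": 0,"tz": -0.035,"roll": 0},
    {"tx": 0,"ty": 0,"tz": -0.035,"roll": 0},
    {"tx": 0,"ty": 0,"tz": -0.035,"roll": 0},
  ],
)

```text
clock: 8.88
ee_pos: [622.5, -24.9, 70.5]
orientation: [[-1.0, -0.026, -0.001], [-0.026, 1.0, -0.0], [0.001, -0.0, -1.0]]
contact_force: [0.7, -0.1, -1.7]
finger_gap: 30.7
```

```bash
python3 look.py 6 wrist
```

```text
8.88 [622.5 -24.9  70.5] phi 1.48 gap 30.7 F [ 0.7 -0.1 -1.7]
```

View pics/wrist6.png

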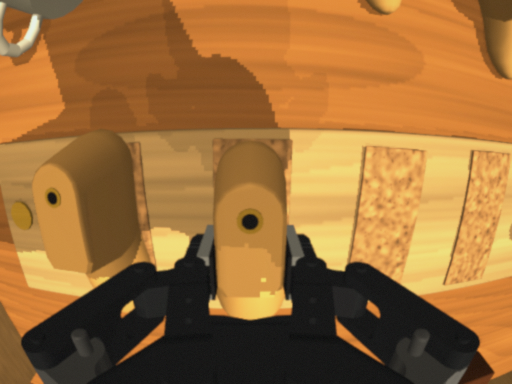

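The wrist view shows last_132 at (250,225) over pad 3, with last_150 standing on pad 4 at (90,205). I lower and release.

Emit:
servo_tool(
  deltas=[
    {"tx": 0.0005,"ty": 0.0005,"tz": -0.008,"roll": 0},
    {"tx": 0.0005,"ty": 0.0005,"tz": -0.014,"roll": 0},
    {"tx": 0.0005,"ty": 0.0005,"tz": -0.018,"roll": 0},
    {"tx": 0.0005,"ty": 0.0005,"tz": -0.0195,"roll": 0},
    {"tx": 0.0005,"ty": 0.0005,"tz": -0.0195,"roll": 0},
    {"tx": 0.0005,"ty": 0.0005,"tz": -0.0195,"roll": 0},
  ],
)

```text
clock: 9.43
ee_pos: [623.3, -24.1, 51.2]
orientation: [[-1.0, -0.026, 0.0], [-0.026, 1.0, 0.0], [-0.0, 0.0, -1.0]]
contact_force: [-0.7, 0.6, 1.6]
finger_gap: 30.6
```

Emit:
servo_tool(
  deltas=[
    {"tx": 0,"ty": 0,"tz": 0,"roll": 0},
    {"tx": 0,"ty": 0,"tz": 0,"roll": 0},
    {"tx": 0,"ty": 0,"tz": 0,"roll": 0},
    {"tx": 0,"ty": 0,"tz": 0,"roll": 0},
    {"tx": 0,"ty": 0,"tz": 0,"roll": 0},
  ],
  grip=0.065,
)

```text
clock: 9.85
ee_pos: [623.3, -24.2, 50.8]
orientation: [[-1.0, -0.026, 0.0], [-0.026, 1.0, 0.0], [-0.0, 0.0, -1.0]]
contact_force: [0.2, -0.8, 0.2]
finger_gap: 64.9
```

Emit:
servo_tool(
  deltas=[
    {"tx": 0,"ty": 0,"tz": 0.02,"roll": 0},
    {"tx": 0,"ty": 0,"tz": 0.05,"roll": 0},
    {"tx": 0,"ty": 0,"tz": 0.08,"roll": 0},
    {"tx": -0.012,"ty": 0.014,"tz": 0.1,"roll": 0.02},
    {"tx": -0.035,"ty": 0.04,"tz": 0.105,"roll": 0.05},
    {"tx": -0.06,"ty": 0.067,"tz": 0.105,"roll": 0.08},
    {"tx": -0.085,"ty": 0.095,"tz": 0.105,"roll": 0.11},
    {"tx": -0.11,"ty": 0.123,"tz": 0.105,"roll": 0.14},
    {"tx": -0.135,"ty": 0.151,"tz": 0.105,"roll": 0.17},
    {"tx": -0.16,"ty": 0.179,"tz": 0.105,"roll": 0.2},
  ],
  grip=0.085,
)

```text
clock: 10.68
ee_pos: [461.9, 155.7, 155.9]
orientation: [[-0.974, -0.225, 0.0], [-0.225, 0.974, 0.0], [-0.001, 0.0, -1.0]]
contact_force: [1.1, 0.8, 0.8]
finger_gap: 84.9
```

Emit:
servo_tool(
  deltas=[
    {"tx": -0.018,"ty": 0.021,"tz": 0,"roll": 0.03},
    {"tx": -0.0297,"ty": 0.0338,"tz": 0,"roll": 0.0443},
    {"tx": -0.0297,"ty": 0.0338,"tz": 0,"roll": 0.0443},
    {"tx": -0.0297,"ty": 0.0338,"tz": 0,"roll": 0.0443},
  ],
)

```text
clock: 11.02
ee_pos: [433.2, 189.3, 156.2]
orientation: [[-0.963, -0.269, 0.001], [-0.269, 0.963, 0.001], [-0.001, 0.001, -1.0]]
contact_force: [0.2, 0.5, -0.7]
finger_gap: 85.3
```

```bash
python3 look.py 7 wrist top
```

```text
11.02 [433.2 189.3 156.2] phi 15.59 gap 85.3 F [ 0.2  0.5 -0.7]
```

View pics/wrist7.png

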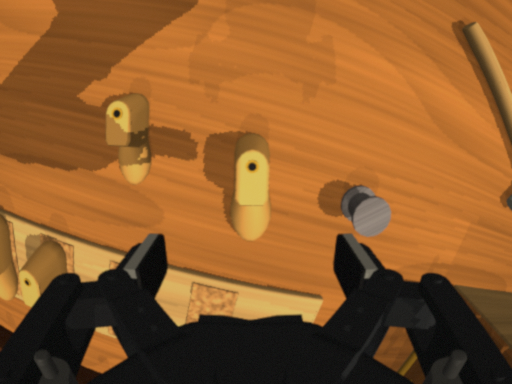

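View pics/top7.png

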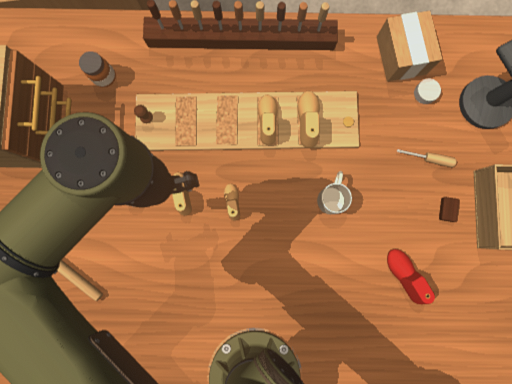

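```bash
python3 - <<'E'
from meas import *
import meas
from h import *
c=dict(np.load('top7.npz'));W=world(c);z=W[...,2].copy();z[c['depth']<=0]=-1
for k,(x0,x1) in {'C':(253,283),'D':(294,325)}.items():
    m=np.zeros(z.shape,bool);m[88:150,x0:x1]=1;m&=(z>21)&(z<100)
    P=W[m];t=P[P[:,2]>np.percentile(P[:,2],90)-3][:,:2].astype(np.float32)
    r=cv2.minAreaRect(t);mm,a,ang=pca(t);m2,a2,ang2=pca(P[:,:2]);s=(P[:,:2]-m2)@a2
    print(k,np.percentile(P[:,2],90),'top',r,ang,'mid',m2+a2*(s.min()+s.max())/2,ang2,np.ptp(s))
E
```

```text
C 81.46020179401405 top ((614.9595336914062, -24.865909576416016), (57.0657844543457, 29.064605712890625), 0.7842215299606323) -0.6425781792056455 mid [642.18279691 -23.29999978] 1.889856803482196 130.69469276269834
D 88.10616139283036 top ((612.8394165039062, -128.9388427734375), (65.02550506591797, 31.348163604736328), 0.001533354981802404) 1.1362754507312196 mid [ 644.83783376 -125.12756057] -0.0062438990661136794 149.64234324535272
```

Emit:
servo_tool(
  deltas=[
    {"tx": 0,"ty": 0,"tz": -0.02,"roll": 0},
    {"tx": 0,"ty": 0,"tz": -0.05,"roll": 0},
    {"tx": 0,"ty": 0,"tz": -0.08,"roll": 0},
    {"tx": 0,"ty": 0,"tz": -0.11,"roll": 0},
    {"tx": 0,"ty": 0,"tz": -0.124,"roll": 0},
    {"tx": 0,"ty": 0,"tz": -0.126,"roll": 0},
    {"tx": 0,"ty": 0,"tz": -0.126,"roll": 0},
  ],
)

```text
clock: 11.7
ee_pos: [433.7, 187.5, 29.2]
orientation: [[-0.964, -0.265, -0.001], [-0.265, 0.964, -0.002], [0.002, -0.001, -1.0]]
contact_force: [0.3, -0.7, 0.9]
finger_gap: 84.8
```

Emit:
servo_tool(
  deltas=[
    {"tx": 0,"ty": 0,"tz": 0,"roll": 0},
    {"tx": 0,"ty": 0,"tz": 0,"roll": 0},
    {"tx": 0,"ty": 0,"tz": 0,"roll": 0},
    {"tx": 0,"ty": 0,"tz": 0,"roll": 0},
    {"tx": 0,"ty": 0,"tz": 0,"roll": 0},
    {"tx": 0,"ty": 0,"tz": 0,"roll": 0},
    {"tx": 0,"ty": 0,"tz": 0,"roll": 0},
    {"tx": 0,"ty": 0,"tz": 0,"roll": 0},
  ],
  grip=0.015,
)

```text
clock: 12.37
ee_pos: [433.9, 189.1, 30.6]
orientation: [[-0.964, -0.267, 0.001], [-0.267, 0.964, 0.001], [-0.001, 0.001, -1.0]]
contact_force: [-1.5, 1.3, 5.0]
finger_gap: 27.7
```

Emit:
servo_tool(
  deltas=[
    {"tx": 0,"ty": 0,"tz": 0.01,"roll": 0},
    {"tx": 0,"ty": 0,"tz": 0.035,"roll": 0},
    {"tx": 0,"ty": 0,"tz": 0.065,"roll": 0},
    {"tx": 0.015,"ty": -0.008,"tz": 0.085,"roll": -0.02},
    {"tx": 0.045,"ty": -0.025,"tz": 0.085,"roll": -0.06},
    {"tx": 0.078,"ty": -0.044,"tz": 0.085,"roll": -0.1},
    {"tx": 0.11,"ty": -0.062,"tz": 0.085,"roll": -0.14},
    {"tx": 0.143,"ty": -0.081,"tz": 0.085,"roll": -0.18},
    {"tx": 0.172,"ty": -0.098,"tz": 0.08,"roll": -0.22},
    {"tx": 0.1889,"ty": -0.1074,"tz": 0.07,"roll": -0.244},
  ],
)

```text
clock: 13.2
ee_pos: [624.8, 78.9, 99.9]
orientation: [[-1.0, -0.022, 0.0], [-0.022, 1.0, -0.001], [-0.0, -0.001, -1.0]]
contact_force: [-1.5, 0.9, -1.6]
finger_gap: 28.0
```

Emit:
servo_tool(
  deltas=[
    {"tx": 0,"ty": 0,"tz": -0.015,"roll": 0},
    {"tx": 0,"ty": 0,"tz": -0.03,"roll": 0},
    {"tx": 0,"ty": 0,"tz": -0.035,"roll": 0},
    {"tx": 0,"ty": 0,"tz": -0.035,"roll": 0},
    {"tx": 0,"ty": 0,"tz": -0.035,"roll": 0},
  ],
)

```text
clock: 13.62
ee_pos: [622.3, 81.2, 65.1]
orientation: [[-1.0, -0.026, -0.0], [-0.026, 1.0, -0.0], [0.0, -0.0, -1.0]]
contact_force: [-0.4, 1.2, -1.0]
finger_gap: 27.7
```

```bash
python3 look.py 8 wrist
```

```text
13.62 [622.3  81.2  65.1] phi 1.52 gap 27.7 F [-0.4  1.2 -1. ]
```

View pics/wrist8.png

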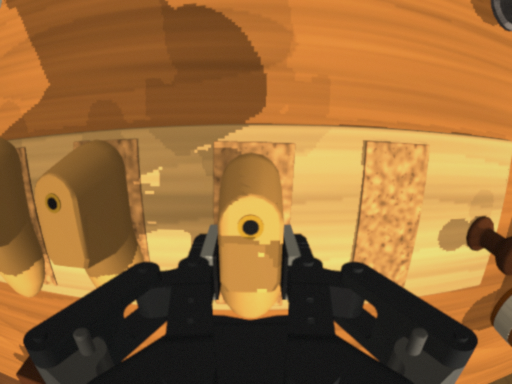

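```bash
python3 - <<'E'
import numpy as np,cv2
for n in '68':
    i=cv2.imread(f'pics/wrist{n}.png')[120:260,180:330];cv2.imwrite(f'pics/wc{n}.png',cv2.resize(i,None,fx=4,fy=4,interpolation=2))
    c=np.load(f'wrist{n}.npz');print(c['cx'],c['cy'],c['fx']);print(c['view'].round(4))
E
python3 -c "
import cv2,numpy as np
a=cv2.imread('pics/wc6.png');b=cv2.imread('pics/wc8.png');cv2.imwrite('pics/wcc.png',cv2.resize(np.vstack([a[:280],b[:280]]),(600,560)))"
```

```text
249.9955163225552 187.6115552222986 297.3186396354542
[[-2.540000e-02  9.997000e-01  3.000000e-04  4.044620e+01]
 [ 9.615000e-01  2.440000e-02  2.736000e-01 -5.890155e+02]
 [ 2.735000e-01  7.200000e-03 -9.618000e-01  5.376790e+01]
 [ 0.000000e+00  0.000000e+00  0.000000e+00  1.000000e+00]]
249.9955163225552 187.6115552222986 297.3186396354542
[[-2.610000e-02  9.997000e-01  2.000000e-04 -6.520560e+01]
 [ 9.614000e-01  2.500000e-02  2.739000e-01 -5.899239e+02]
 [ 2.738000e-01  7.400000e-03 -9.618000e-01  4.770470e+01]
 [ 0.000000e+00  0.000000e+00  0.000000e+00  1.000000e+00]]
```

View pics/wcc.png

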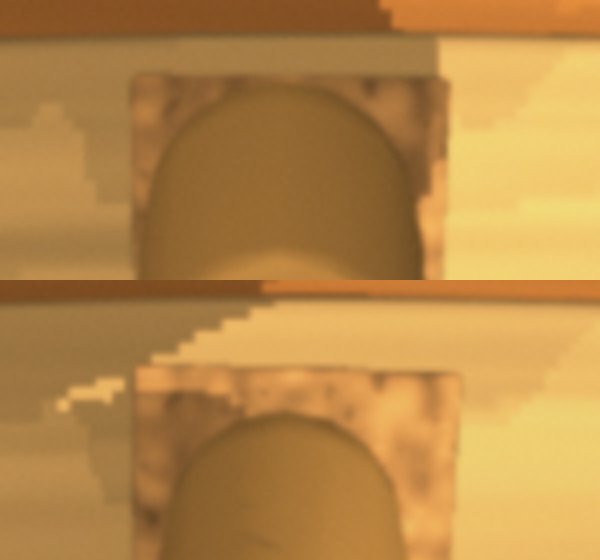

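```bash
python3 - <<'E'
import numpy as np
def ray(c,u,v,z):
    x,y=(u-c['cx'])/c['fx'],(v-c['cy'])/c['fy'];t=np.hypot(x,y);d=np.array([x/t*np.sin(t),y/t*np.sin(t),np.cos(t)])
    R=c['view'][:3,:3];o=-R.T@c['view'][:3,3];r=d@R;return o+r*(z-o[2])/r[2]
for n,pp in (('6',[(133,75),(448,77)]),('8',[(135,85),(460,93)])):
    c=dict(np.load(f'wrist{n}.npz'));q=[ray(c,180+u/4-.4,120+v/4-.4,15) for u,v in pp]
    m=(q[0]+q[1])/2;a=np.arctan2(q[0][0]-q[1][0],q[1][1]-q[0][1])
    th=np.radians(1.5);print(np.round(q,1),'width',np.linalg.norm(q[0]-q[1]),'ang',np.degrees(a),'centre',m[:2]+65*np.array([np.cos(th),np.sin(th)]))
E
```

```text
[[575.3 -50.7  15. ]
 [574.2   2.1  15. ]] width 52.801606757674605 ang 1.133652817613961 centre [639.7280899  -22.64350396]
[[576.1  56.3  15. ]
 [576.  109.5  15. ]] width 53.142290425493506 ang 0.1463582085897554 centre [641.01974368  84.60305389]
```

The wrist rays put pad 2's centre at y≈84.6, against about 82.4 from the top camera. I shift +1.5 mm in y as a compromise, then lower.

Emit:
servo_tool(
  deltas=[
    {"tx": 0.0005,"ty": 0.0015,"tz": -0.008,"roll": 0},
    {"tx": 0.0005,"ty": 0.0015,"tz": -0.014,"roll": 0},
    {"tx": 0.0005,"ty": 0.0015,"tz": -0.018,"roll": 0},
    {"tx": 0.0005,"ty": 0.0015,"tz": -0.0195,"roll": 0},
    {"tx": 0.0005,"ty": 0.0015,"tz": -0.0195,"roll": 0},
    {"tx": 0.0005,"ty": 0.0015,"tz": -0.0195,"roll": 0},
  ],
)

```text
clock: 14.17
ee_pos: [623.0, 82.9, 45.6]
orientation: [[-1.0, -0.026, 0.0], [-0.026, 1.0, 0.0], [-0.0, 0.0, -1.0]]
contact_force: [-0.8, 0.5, 0.8]
finger_gap: 27.6
```

Emit:
servo_tool(
  deltas=[
    {"tx": 0,"ty": 0,"tz": 0,"roll": 0},
    {"tx": 0,"ty": 0,"tz": 0,"roll": 0},
    {"tx": 0,"ty": 0,"tz": 0,"roll": 0},
    {"tx": 0,"ty": 0,"tz": 0,"roll": 0},
    {"tx": 0,"ty": 0,"tz": 0,"roll": 0},
  ],
  grip=0.065,
)

```text
clock: 14.58
ee_pos: [622.9, 82.6, 45.2]
orientation: [[-1.0, -0.026, -0.0], [-0.026, 1.0, 0.0], [0.0, 0.0, -1.0]]
contact_force: [0.7, 0.4, 0.1]
finger_gap: 64.8
```

Emit:
servo_tool(
  deltas=[
    {"tx": 0,"ty": 0,"tz": 0.02,"roll": 0},
    {"tx": 0,"ty": 0,"tz": 0.05,"roll": 0},
    {"tx": 0,"ty": 0,"tz": 0.08,"roll": 0},
    {"tx": -0.02,"ty": -0.002,"tz": 0.1,"roll": 0.02},
    {"tx": -0.055,"ty": -0.006,"tz": 0.105,"roll": 0.04},
    {"tx": -0.09,"ty": -0.01,"tz": 0.105,"roll": 0.07},
    {"tx": -0.125,"ty": -0.013,"tz": 0.105,"roll": 0.1},
    {"tx": -0.16,"ty": -0.017,"tz": 0.105,"roll": 0.12},
    {"tx": -0.19,"ty": -0.02,"tz": 0.105,"roll": 0.14},
    {"tx": -0.2064,"ty": -0.0219,"tz": 0.105,"roll": 0.148},
  ],
  grip=0.085,
)

```text
clock: 15.42
ee_pos: [414.5, 60.4, 150.6]
orientation: [[-0.985, -0.175, 0.001], [-0.175, 0.985, 0.001], [-0.001, 0.001, -1.0]]
contact_force: [0.4, 0.3, 0.1]
finger_gap: 85.2
```

Emit:
servo_tool(
  deltas=[
    {"tx": 0,"ty": 0,"tz": 0,"roll": 0},
    {"tx": 0,"ty": 0,"tz": 0,"roll": 0},
  ],
)

```text
clock: 15.58
ee_pos: [416.4, 61.0, 151.1]
orientation: [[-0.985, -0.174, 0.002], [-0.174, 0.985, 0.002], [-0.002, 0.001, -1.0]]
contact_force: [1.3, 0.7, 1.1]
finger_gap: 85.1
```

```bash
python3 look.py 9 wrist
```

```text
15.58 [416.4  61.  151.1] phi 10.02 gap 85.1 F [1.3 0.7 1.1]
```

View pics/wrist9.png

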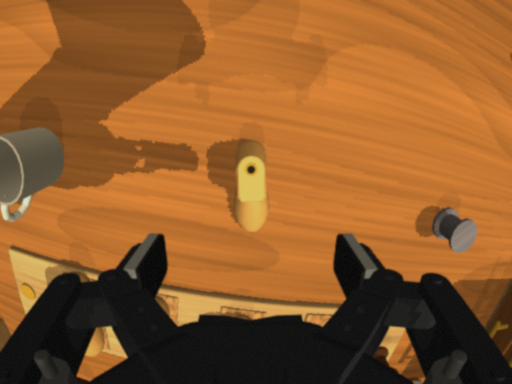

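The wrist view shows last_96 centred at (251,185), aligned and with nothing near the jaws. I descend to z≈25 and grip.

Emit:
servo_tool(
  deltas=[
    {"tx": 0,"ty": 0,"tz": -0.02,"roll": 0},
    {"tx": 0,"ty": 0,"tz": -0.05,"roll": 0},
    {"tx": 0,"ty": 0,"tz": -0.08,"roll": 0},
    {"tx": 0,"ty": 0,"tz": -0.11,"roll": 0},
    {"tx": 0,"ty": 0,"tz": -0.124,"roll": 0},
    {"tx": 0,"ty": 0,"tz": -0.125,"roll": 0},
    {"tx": 0,"ty": 0,"tz": -0.125,"roll": 0},
  ],
)

```text
clock: 16.22
ee_pos: [416.6, 60.3, 24.8]
orientation: [[-0.985, -0.173, -0.002], [-0.173, 0.985, -0.002], [0.002, -0.002, -1.0]]
contact_force: [0.7, 0.9, 1.1]
finger_gap: 85.3
```

Emit:
servo_tool(
  deltas=[
    {"tx": 0,"ty": 0,"tz": 0,"roll": 0},
    {"tx": 0,"ty": 0,"tz": 0,"roll": 0},
    {"tx": 0,"ty": 0,"tz": 0,"roll": 0},
    {"tx": 0,"ty": 0,"tz": 0,"roll": 0},
    {"tx": 0,"ty": 0,"tz": 0,"roll": 0},
    {"tx": 0,"ty": 0,"tz": 0,"roll": 0},
    {"tx": 0,"ty": 0,"tz": 0,"roll": 0},
    {"tx": 0,"ty": 0,"tz": 0,"roll": 0},
  ],
  grip=0.015,
)

```text
clock: 16.88
ee_pos: [417.0, 61.1, 26.0]
orientation: [[-0.985, -0.173, 0.001], [-0.173, 0.985, 0.001], [-0.001, 0.0, -1.0]]
contact_force: [-0.9, 0.6, 4.2]
finger_gap: 24.7
```

Emit:
servo_tool(
  deltas=[
    {"tx": 0,"ty": 0,"tz": 0.01,"roll": 0},
    {"tx": 0,"ty": 0,"tz": 0.035,"roll": 0},
    {"tx": 0,"ty": 0,"tz": 0.065,"roll": 0},
    {"tx": 0.012,"ty": 0.008,"tz": 0.095,"roll": -0.01},
    {"tx": 0.04,"ty": 0.025,"tz": 0.1,"roll": -0.03},
    {"tx": 0.07,"ty": 0.043,"tz": 0.1,"roll": -0.05},
    {"tx": 0.1,"ty": 0.062,"tz": 0.1,"roll": -0.075},
    {"tx": 0.13,"ty": 0.081,"tz": 0.1,"roll": -0.1},
    {"tx": 0.16,"ty": 0.1,"tz": 0.095,"roll": -0.125},
    {"tx": 0.19,"ty": 0.118,"tz": 0.085,"roll": -0.14},
  ],
)

```text
clock: 17.72
ee_pos: [608.3, 179.8, 111.1]
orientation: [[-0.999, -0.033, 0.001], [-0.033, 0.999, 0.0], [-0.001, 0.0, -1.0]]
contact_force: [-0.4, 0.4, -0.2]
finger_gap: 24.6
```

Emit:
servo_tool(
  deltas=[
    {"tx": 0.0164,"ty": 0.0095,"tz": -0.01,"roll": -0.008},
    {"tx": 0.0164,"ty": 0.0095,"tz": -0.03,"roll": -0.008},
    {"tx": 0.0164,"ty": 0.0095,"tz": -0.045,"roll": -0.008},
    {"tx": 0.0164,"ty": 0.0095,"tz": -0.05,"roll": -0.008},
    {"tx": 0.0164,"ty": 0.0095,"tz": -0.05,"roll": -0.008},
    {"tx": 0.0164,"ty": 0.0095,"tz": -0.05,"roll": -0.008},
  ],
)

```text
clock: 18.22
ee_pos: [623.0, 188.1, 61.0]
orientation: [[-1.0, -0.026, 0.0], [-0.026, 1.0, -0.0], [-0.0, -0.0, -1.0]]
contact_force: [0.4, -0.2, -0.4]
finger_gap: 24.9
```

```bash
python3 look.py 10 wrist; python3 - <<'E'
import cv2
i=cv2.imread('pics/wrist10.png')[120:260,180:330];cv2.imwrite('pics/wc10.png',cv2.resize(i,None,fx=4,fy=4,interpolation=2))
E
```

```text
18.22 [623.  188.1  61. ] phi 1.5 gap 24.9 F [ 0.4 -0.2 -0.4]
```

View pics/wrist10.png

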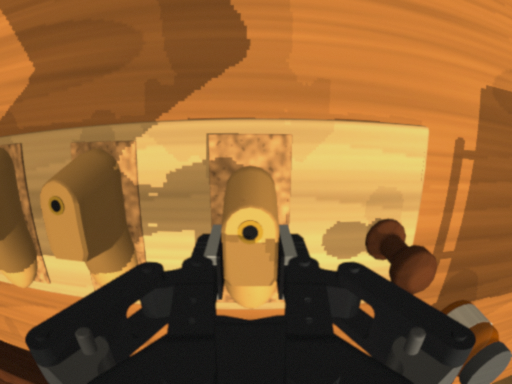

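View pics/wc10.png

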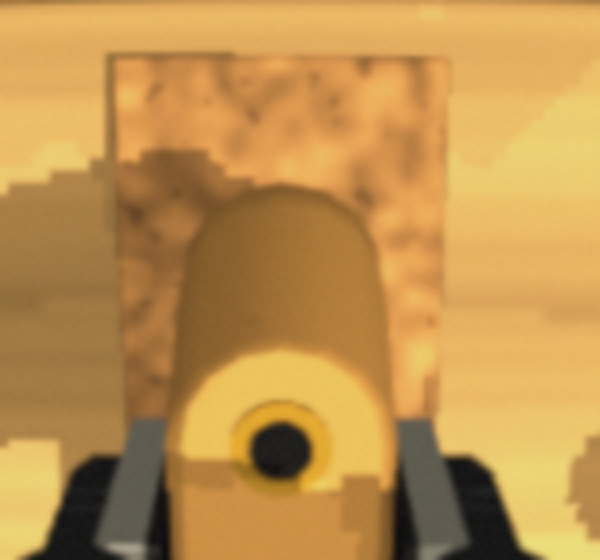

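```bash
python3 - <<'E'
import numpy as np
def ray(c,u,v,z):
    x,y=(u-c['cx'])/c['fx'],(v-c['cy'])/c['fy'];t=np.hypot(x,y);d=np.array([x/t*np.sin(t),y/t*np.sin(t),np.cos(t)])
    R=c['view'][:3,:3];o=-R.T@c['view'][:3,3];r=d@R;return o+r*(z-o[2])/r[2]
c=dict(np.load('wrist10.npz'));q=[ray(c,180+u/4-.4,120+v/4-.4,15) for u,v in [(108,55),(450,62)]]
print(np.round(q,1))
th=np.radians(1.5);print((q[0]+q[1])[:2]/2+65*np.array([np.cos(th),np.sin(th)]))
E
```

```text
[[571.6 159.4  15. ]
 [571.3 213.9  15. ]]
[636.41793146 188.3519212 ]
```

Pad 1's centre by the wrist view is (636.4, 188.4), which agrees with the top camera to within 2 mm. I lower and release.

Emit:
servo_tool(
  deltas=[
    {"tx": 0,"ty": 0,"tz": -0.008,"roll": 0},
    {"tx": 0,"ty": 0,"tz": -0.014,"roll": 0},
    {"tx": 0,"ty": 0,"tz": -0.018,"roll": 0},
    {"tx": 0,"ty": 0,"tz": -0.02,"roll": 0},
    {"tx": 0,"ty": 0,"tz": -0.02,"roll": 0},
    {"tx": 0,"ty": 0,"tz": -0.02,"roll": 0},
  ],
)

```text
clock: 18.77
ee_pos: [623.0, 188.5, 40.9]
orientation: [[-1.0, -0.026, 0.0], [-0.026, 1.0, 0.0], [-0.0, 0.0, -1.0]]
contact_force: [-1.9, 1.0, 4.5]
finger_gap: 24.9
```

Emit:
servo_tool(
  deltas=[
    {"tx": 0,"ty": 0,"tz": 0,"roll": 0},
    {"tx": 0,"ty": 0,"tz": 0,"roll": 0},
    {"tx": 0,"ty": 0,"tz": 0,"roll": 0},
    {"tx": 0,"ty": 0,"tz": 0,"roll": 0},
    {"tx": 0,"ty": 0,"tz": 0,"roll": 0},
  ],
  grip=0.06,
)

```text
clock: 19.18
ee_pos: [622.9, 188.2, 40.0]
orientation: [[-1.0, -0.026, -0.0], [-0.026, 1.0, -0.0], [0.0, -0.0, -1.0]]
contact_force: [0.8, -1.2, 0.1]
finger_gap: 60.2
```

Emit:
servo_tool(
  deltas=[
    {"tx": 0,"ty": 0,"tz": 0.02,"roll": 0},
    {"tx": 0,"ty": 0,"tz": 0.05,"roll": 0},
    {"tx": 0,"ty": 0,"tz": 0.08,"roll": 0},
    {"tx": 0,"ty": 0,"tz": 0.115,"roll": 0},
    {"tx": -0.02,"ty": 0,"tz": 0.15,"roll": 0},
    {"tx": -0.055,"ty": 0,"tz": 0.16,"roll": 0},
    {"tx": -0.09,"ty": 0,"tz": 0.16,"roll": 0},
    {"tx": -0.125,"ty": 0,"tz": 0.16,"roll": 0},
    {"tx": -0.16,"ty": 0.01,"tz": 0.16,"roll": 0},
    {"tx": -0.19,"ty": 0.02,"tz": 0.16,"roll": 0},
  ],
)

```text
clock: 20.02
ee_pos: [431.3, 207.9, 200.5]
orientation: [[-1.0, -0.025, 0.001], [-0.025, 1.0, 0.001], [-0.001, 0.001, -1.0]]
contact_force: [-0.8, 1.6, 2.2]
finger_gap: 60.1
```

Emit:
servo_tool(
  deltas=[
    {"tx": 0,"ty": 0.03,"tz": 0,"roll": 0},
    {"tx": 0,"ty": 0.06,"tz": 0,"roll": 0},
    {"tx": 0,"ty": 0.09,"tz": 0,"roll": 0},
    {"tx": 0,"ty": 0.12,"tz": 0,"roll": 0},
    {"tx": 0,"ty": 0.15,"tz": 0,"roll": 0},
    {"tx": 0,"ty": 0.15,"tz": 0,"roll": 0},
    {"tx": 0,"ty": 0.15,"tz": 0,"roll": 0},
  ],
)

```text
clock: 20.6
ee_pos: [432.5, 359.3, 199.4]
orientation: [[-1.0, -0.028, -0.001], [-0.028, 1.0, -0.001], [0.001, -0.001, -1.0]]
contact_force: [1.0, -1.6, -0.1]
finger_gap: 59.8
```

```bash
python3 look.py 11 top scene
```

```text
20.6 [432.5 359.3 199.4] phi 1.59 gap 59.8 F [ 1.  -1.6 -0.1]
```

View pics/top11.png

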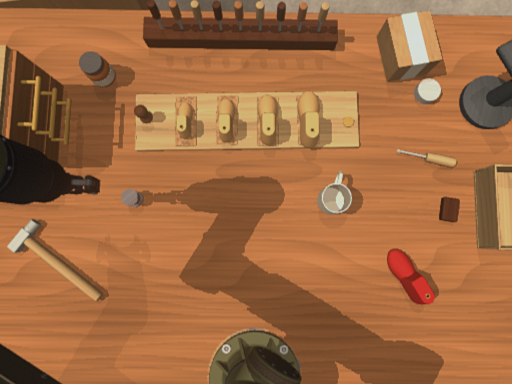

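View pics/scene11.png

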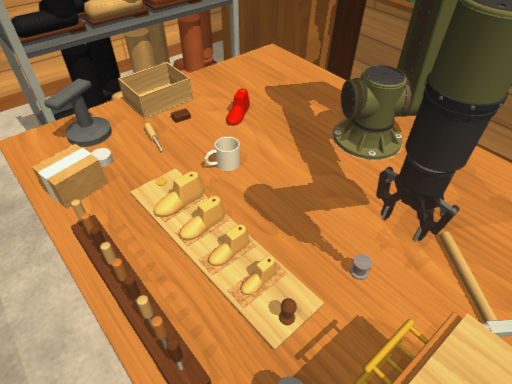

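The views show all four standing in order from the knob (top view, 184 to 308 along row 118). The mug is still at (335,197). I do one numeric check before handing in.

```bash
python3 - <<'E'
from h import *
c=dict(np.load('top11.npz'));W=world(c);z=W[...,2].copy();z[c['depth']<=0]=-1
pad=[(637.5,188.2),(640.6,83.2),(643,-23.5),(646,-128.5)];h=[20,24,27.5,31.5]
for k,(x0,x1) in enumerate([(172,201),(213,242),(253,283),(294,325)]):
    m=np.zeros(z.shape,bool);m[88:150,x0:x1]=1;m&=(z>21)&(z<100)
    P=W[m];tp=np.percentile(P[:,2],90);t=P[P[:,2]>tp-3][:,:2].astype(np.float32)
    r=cv2.minAreaRect(t);_,_,ang=pca(P[:,:2]);m2,a,_=pca(P[:,:2]);s=(P[:,:2]-m2)@a
    print(k+1,'top z',tp.round(1),'len',np.ptp(s).round(1),'origin by block',np.round([r[0][0]+h[k],r[0][1]+.026*h[k]],1),'pad',pad[k],'ang',round(ang,1))
for f in ('top0','top11'):
    c=dict(np.load(f+'.npz'));W=world(c);zz=W[...,2];m=np.zeros(zz.shape,bool);m[170:225,315:355]=1;m&=(zz>60)&(zz<90)
    print('mug',W[m].mean(0).round(1))
E
```

```text
1 top z 69.2 len 94.3 origin by block [636.2 186.9] pad (637.5, 188.2) ang 2.7
2 top z 75.1 len 111.6 origin by block [639.8  81.5] pad (640.6, 83.2) ang 1.8
3 top z 81.6 len 130.6 origin by block [641.8 -24.1] pad (643, -23.5) ang 1.9
4 top z 88.1 len 149.6 origin by block [ 644.7 -129. ] pad (646, -128.5) ang -0.0
mug [ 447.2 -192.6   70.6]
mug [ 447.5 -192.6   70.4]
```

```bash
python3 -c "
from workcell import robot
print(robot.close_job(),robot.read_state()['clock'])"
```

```text
the job is handed in; nothing more can be done
the job is handed in; nothing more can be done
```

The job is handed in: the lasts stand on their soles in length order from the knob, with last_96 on pad 1, last_114 on pad 2, last_132 on pad 3 and last_150 on pad 4. It took about 21 s of the 109 s allowed.

- **Placement:** the final top-camera check put each last within about 2 mm of its pad centre. They point within about 1.5° of the pad direction, and their heights match standing upright.
- **Mug and look-alike:** the mug measured within 0.4 mm of where it began. The red look-alike was never touched.
- **Disagreements:** the wrist camera put pads 1 to 3 about 0.5 to 3 mm away from the top-camera estimates. For pad 2 I used a point between the two. The measured pad spacing was about 105.4 mm against the stated 107 mm or so, which I put down to the roughly 2 mm camera calibration.
- **Refused call:** one grip command was rejected for missing keys, so nothing moved, and I resent it in full.

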